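Load the annealing dish with wire coils and switch the kiln on

ROBOT

A 6-joint arm with a two-finger parallel gripper is mounted at the origin on the work surface. World frame = base frame: x ahead of the robot, y to its left, z up, the work surface at z = 0. Lengths are in mm, angles in rad, forces in N, time in s.
With the tool pointing down it reaches from about 350 to 975 mm from the base axis. Payload 7.1 kg.
Tool frame: the origin (TCP) lies midway between the tips of the shut fingers; the grasp point (between the pads) lies 19 mm behind it; z points along the fingers, y is the line along which they close (so a half turn about z gives the same grasp; the last joint's range is limited). The gripper opens to 88 mm and grips with 3 to 60 N. Pads are 20 mm wide; open, the fingers measure 115 mm over their backs; the gripper's body (75 mm by 178 mm) begins 61 mm behind the grasp point.
Start: joints at [-1.177, 0.423, 1.63, -0, 1.089, -0.019], TCP at [250.75, -572.476, 222.675] pointing down, gripper open.
Joint ranges: [-3, 3], [-0.9, 2.11], [0.09, 2.58], [-1.31, 4.45], [0.11, 2.69], [-2.54, 2.54]. Speed limits (rad/s): [2.39, 2.39, 3.01, 3.14, 3.14, 3.14].

INTERFACE

Orientations are given as a rotation vector (axis times angle).
In Python, from workcell import get_obs, get_image, camera_params, close_job gives the robot as it stands.
- The arm moves only by the shell command python3 -m creep 'ROWS' [OPENING]. ROWS is a JSON object of lists of equal length, an entry for each row: "delta_pos": the shift along the tool's x, y, z in m, a list of three; "twist": the turn, a rotation vector about the tool's x, y, z in degrees, a list of three. A call has 1 to 20 rows; each row shifts and turns the commanded pose from where the row before left it, along the tool's axes as they then stand; what a row does not reach is not made up. A row lasts 1/12 s, in which the tool goes at most 41.7 mm and 7.16 degrees, less where a joint would pass 70% of its speed; a pose out of reach is approached as far as the arm can. A call with a gripper value outside its range is refused whole. OPENING is the opening, from 0 (shut) to 1 (fully open), set as the call begins (- or left out, the last holds). The fingers move at their own pace and stop on an object; the grip force is fixed at half the most. Time passes only in rows, so rows that do not move let the fingers close. It gives the time, the measured TCP pose, the force, the opening and the grip force at its end, in the units of the state.
- get_obs(): the state, without advancing time (a new reading comes with each control period).
- get_image(name): name is "scene" or "top" or "wrist"; returns (picture, depth): 384x512x3 uint8, red, green, blue; 384x512 float32, mm along the optical axis (not along the pixel's ray), 0 where there is no reading.
- camera_params(name): a dict with "camera_matrix" (3x3 intrinsics, pixels), "extrinsics" (4x4, takes a point from camera to world coordinates). Camera axes: x right, y down, z forward; pixel columns grow to the right and rows downward; lengths in mm; the calibration is good to about 2 mm. The wrist camera is an equidistant fisheye: a pixel r from the principal point sees the ray r / f radians off the axis. A picture is of the moment at which its call begins: read the wrist's pose just before it. camera_params takes no time and is no camera call; for the wrist camera it gives the pose at the moment of the call.
- close_job(): hands the job in; it is judged then, once.
The state is a dict: "t": time; "qpos": joint angles; "qvel": joint speeds; "joint_torque": joint torques, N m; "ee_pos": TCP position; "orientation": TCP orientation; "ft_force": force on the tool from outside, world axes, zero at the start; "moment": the same for the moment, N m; "width": finger opening in mm; "grasp_force": force on a finger pad.
Only numpy, scipy, OpenCV 4.12 (cv2) and the standard library are available. Lean on these libraries where they do the work, as an engineer would, in place of code of your own. Each camera call takes 0.05 s, during which the arm holds its last target. There are 200 camera calls.

TASK

Slide every coil of brass wire straight up off its spindle on the wire stand and lay it flat on the floor of the copper dish, all side by side and none stacked; the wire is soft, so squeeze a coil with no more than about 40 N. Once all the coils are in, lift the safety tag off its hook on the kiln controller and put it in the wooden tag box, and only then press the dotted end of the controller's rocker switch fully down to start the kiln. Leave the empty plastic spool on its spindle, do not disturb the jar, the bead press or the rod block, and leave the dish standing level on the counter.

Things in the scene. Friction and masses are not known exactly. Their poses are not given: they have to be found in the camera images.
- stand: wire stand, fixed: wooden board 250 (x) x 196 (y) x 18 mm with six upright steel spindles, 16 mm thick, tops 85 mm above the counter, at x = -80, 0, 80 mm and y = -58, 58 mm in its frame. Origin: centre of the board's underside; z up
- coil1: ring coil of wound brass wire, 62 mm outside diameter, 28 mm bore, 40 mm tall, about 0.35 kg, at the start standing on the stand's board round a spindle (3 to 5 coils are present). Origin: centre of the ring, 20 mm from either flat end; z along the bore
- coil2: ring coil of wound brass wire, 62 mm outside diameter, 28 mm bore, 40 mm tall, about 0.35 kg, at the start standing on the stand's board round a spindle (3 to 5 coils are present). Origin: centre of the ring, 20 mm from either flat end; z along the bore
- coil3: ring coil of wound brass wire, 62 mm outside diameter, 28 mm bore, 40 mm tall, about 0.35 kg, at the start standing on the stand's board round a spindle (3 to 5 coils are present). Origin: centre of the ring, 20 mm from either flat end; z along the bore
- coil4: ring coil of wound brass wire, 62 mm outside diameter, 28 mm bore, 40 mm tall, about 0.35 kg, at the start standing on the stand's board round a spindle (3 to 5 coils are present). Origin: centre of the ring, 20 mm from either flat end; z along the bore
- coil5: ring coil of wound brass wire, 62 mm outside diameter, 28 mm bore, 40 mm tall, about 0.35 kg, at the start standing on the stand's board round a spindle (3 to 5 coils are present). Origin: centre of the ring, 20 mm from either flat end; z along the bore
- spool: empty white plastic spool with two flanges, 62 mm across, 40 mm tall, on a spindle of the stand like the coils; to be left there. Origin: its centre; z along the bore
- dish: open copper annealing dish, loose, 260 (x) x 230 (y) mm outside, rim 22 mm high, walls and floor 4 mm thick. Origin: centre of its underside; z up
- controller: grey kiln controller box, fixed, 150 (x) x 210 (y) x 80 mm high. Origin: centre of its underside, z up. Its rocker switch is on top at y = +55 mm, along x. At y = -55 mm stands a steel hook of 8 mm round bar: upright at x = +55 mm, then an arm level at z = 200 mm to x = -50 mm, whose end is turned up with its tip at z = 218 mm
- hook_arm (a point): point on top of the hook's level arm where the tag hangs, 35 mm from the turned-up end; the arm points along the controller's -x
- tag: black safety tag, a plate 8 (x) x 56 (y) x 90 (z) mm, 0.06 kg, with a window 30 wide x 36 high whose upper edge lies 12 mm below the plate's top edge; it hangs on the hook by that window, its faces towards the controller's +-x. Origin: centre of the plate (top edge at z = +45 mm)
- tag_box: open wooden box, loose, 135 x 135 mm outside, 45 mm high, walls and floor 5 mm thick. Origin: centre of its underside; z up
- rocker (a joint): angle of the rocker switch, 0 = off (its end towards the controller's -x, marked with a white dot, stands up), 0.44 rad = on (that end fully down). It stays where it is left and moves at about 3 N
- rocker_dot (a point): white dot on the top face of the rocker's raised end, 22 mm from its pivot: press here, down about 9 mm. The rocker is 64 (x) x 36 (y) mm
- jar: glass jar of cobalt shards with cork lid, 84 mm across, 125 mm high. Origin: centre of its underside
- press: black graphite bead press, 90 x 70 mm, 128 mm high with its knob. Origin: centre of its underside
- rod_block: wooden block 90 x 60 x 60 mm with two steel bead rods standing up to 225 mm. Origin: centre of its underside
Not all that is in view belongs to the job. What is shaped like the coil2 but turquoise is not meant.

How it is judged:
By the outcome, as a careful person would: the job done as asked, in the order asked, and still so for the second after the job is handed in, with the robot touching nothing.
Of coil1, coil2, coil3, coil4, coil5 only 3 to 5 are there at a start; the rules pass over those that are not, and their reading is None.
At some moment in a run one of dish, tag_box may be knocked a few centimetres aside while the robot is not near it.
Once in a run the grip may slacken for a moment while it holds something.
It also fails if it takes over 210 s, if anything falls off the work surface, if the arm or the gripper's body presses on something with over 40 N, if the wrist force passes 120 N, or if a joint passes its speed limit or range.

## Working session

There is one attempt and no reset: what is moved stays moved. The work goes in short steps, Python scripts to look and compute and a shell command to move; the robot and the scene stay as the last step left them, time stands still between calls to the robot, and variables do not carry over. Pictures are saved under pics/ and viewed, at most 14 in all, crops included, and the job is handed in when it is done.

```bash
mkdir -p pics; ls
cat > h.py <<'E'
import numpy as np, cv2
from workcell import *
def snap(name,fn=None):
    cp=camera_params(name); im,d=get_image(name)
    if fn: cv2.imwrite('pics/'+fn,im[:,:,::-1])
    return im,d,np.array(cp['camera_matrix']),np.array(cp['extrinsics'])
def world(d,K,T):
    v,u=np.mgrid[:d.shape[0],:d.shape[1]]
    p=np.stack([(u-K[0,2])/K[0,0]*d,(v-K[1,2])/K[1,1]*d,d],-1)
    return p@T[:3,:3].T+T[:3,3]
E
python3 - <<'E'
from h import *
o=get_obs();print(o)
for n in('scene','top'):
    im,d,K,T=snap(n,n+'0.png'); np.savez(n+'0.npz',im=im,d=d,K=K,T=T); print(n,K,T)
a=cv2.imread('pics/scene0.png')
E
```

```text
pics
{'t': 0.0, 'qpos': array([-1.17697587e+00,  4.23852658e-01,  1.63068191e+00, -1.17313375e-05,
        1.08858291e+00, -1.90059038e-02]), 'qvel': array([-1.58429272e-04, -1.66780343e-03,  1.83410438e-03,  2.31492008e-04,
       -1.50225976e-05,  6.03997695e-04]), 'joint_torque': array([ 7.09977894e-05, -5.44623435e+01, -2.73663890e+01,  6.42080256e-02,
        2.26752117e-02, -9.85087399e-05]), 'ee_pos': array([ 250.55583746, -571.97804031,  221.89749243]), 'orientation': array([-3.07343775e+00, -6.43572854e-01,  4.62065679e-04]), 'ft_force': array([ 0.1887691 , -0.67309507,  0.5030446 ]), 'moment': array([-0.02410654, -0.03019864,  0.01734709]), 'grasp_force': 0.0, 'width': 87.98704094789659}
scene [[473.3143785    0.         259.58286515]
 [  0.         473.3143785  189.85097656]
 [  0.           0.           1.        ]] [[-1.40562565e-01  8.26426730e-01 -5.45216495e-01  1.41362451e+03]
 [ 9.90050297e-01  1.20956178e-01 -7.19027965e-02  1.75283948e+02]
 [ 6.52491054e-03 -5.49898594e-01 -8.35205940e-01  1.38718019e+03]
 [ 0.00000000e+00  0.00000000e+00  0.00000000e+00  1.00000000e+00]]
top [[481.87691469   0.         258.20989939]
 [  0.         481.87691469 193.19328386]
 [  0.           0.           1.        ]] [[-2.81728656e-02 -9.92806926e-01  1.16364501e-01  3.87553601e+02]
 [-9.99354813e-01  3.05686417e-02  1.88551524e-02  4.55471291e+01]
 [-2.22766306e-02 -1.15758221e-01 -9.93027586e-01  1.79687900e+03]
 [ 0.00000000e+00  0.00000000e+00  0.00000000e+00  1.00000000e+00]]
```

View pics/scene0.png

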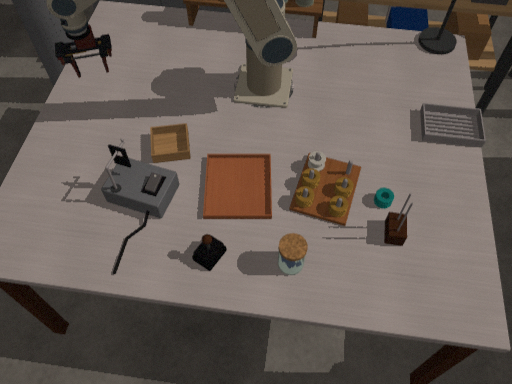

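View pics/top0.png

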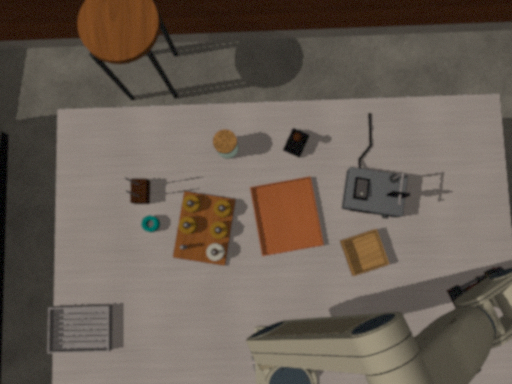

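The scene and top views agree. The top view shows four brass coils at (192,203), (222,208), (188,225) and (218,230), the white spool at (215,252) and an empty spindle at (184,247). It also shows the turquoise decoy at (150,224), off the stand, the dish at (287,216), the tag box at (365,252) and the controller at (375,192). Next I'll measure these and enlarge one crop.

```bash
cat >> h.py <<'E'
def rect(P,m,ctr=None):
    p=P[m][:,:2].astype(np.float32)
    (c,s,a)=cv2.minAreaRect(p); return np.round(c,1),np.round(s,1),round(a,2),len(p)
E
python3 - <<'E'
from h import *
z=np.load('top0.npz');im,d,K,T=z['im'],z['d'],z['K'],z['T'];P=world(d,K,T)
hsv=cv2.cvtColor(im,cv2.COLOR_RGB2HSV)
v,u=np.mgrid[:384,:512]
def box(u0,u1,v0,v1): return (u>=u0)&(u<=u1)&(v>=v0)&(v<=v1)
Z=P[...,2]
tab=P[box(100,130,250,280)][:,2]; print('table z',np.median(tab))
for n,b,lo,hi in [('stand',box(170,240,188,268),10,26),('dishrim',box(245,330,172,258),14,30),('dishfloor',box(245,330,172,258),1,10),('boxrim',box(335,395,225,278),36,55),('ctrl',box(340,412,163,220),70,90),('hookarm',box(380,420,163,220),185,225),('coils top',box(172,240,190,268),52,64)]:
    m=b&(Z>lo)&(Z<hi)
    if m.sum()<5: print(n,m.sum());continue
    print(n,*rect(P,m),'z',np.median(Z[m]))
for n,(a,b_) in dict(c1=(192,203),c2=(222,208),c3=(188,225),c4=(218,230),sp=(215,252)).items():
    m=box(a-14,a+14,b_-13,b_+13)&(Z>50)&(Z<66)
    p=P[m]; 
    c,r=cv2.minEnclosingCircle(p[:,:2].astype(np.float32)); print(n,np.round(c,1),round(r,1),len(p),np.median(p[:,2]))
m=box(172,240,190,268)&(Z>76)&(Z<95);k,l,s,c=cv2.connectedComponentsWithStats(m.astype(np.uint8))
for i in range(1,k): print('spindle',P[l==i].mean(0).round(1),s[i,4])
m=box(340,380,163,220)&(Z>82)&(Z<110); print('rocker',*rect(P,m),Z[m].max())
ii=np.argwhere(m&(Z>Z[m].max()-4)); print(ii.mean(0),P[m&(Z>Z[m].max()-4)].mean(0))
s=np.load('scene0.npz')['im']
A=cv2.resize(im[160:285,165:420],(800,392),interpolation=cv2.INTER_CUBIC)
B=cv2.resize(s[130:220,100:200],(222,200),interpolation=cv2.INTER_CUBIC);B2=cv2.resize(s[140:230,280:400],(267,200),interpolation=cv2.INTER_CUBIC)
o=np.zeros((600,800,3),np.uint8);o[:392]=A;o[396:596,:222]=B;o[396:596,230:497]=B2
cv2.imwrite('pics/crop0.png',o[:,:,::-1])
E
```

```text
table z -1.1007697762599946
stand [474.6 280.8] [293.  248.3] 2.9 2227 z 17.361773774703124
dishrim [512.2 -36.3] [262.2 259.7] 8.45 343 z 20.213712670768928
dishfloor [514.5 -27.7] [319.3 321.6] 88.32 3617 z 4.234067277552867
boxrim [ 367.7 -299.2] [135.3 137. ] 17.08 231 z 43.79729634429191
ctrl [ 583.1 -343.4] [211.5 151.4] 79.01 2033 z 79.76839395455909
hookarm [ 574.5 -390.8] [107.3  53. ] 7.6 149 z 204.8539943392541
coils top [473.3 282.7] [175.7 219.9] 79.46 768 z 57.10622643050044
c1 [562.7 325.7] 31.3 175 56.09502774055977
c2 [540.8 211.8] 30.8 171 56.961644482978045
c3 [483.6 340.3] 30.9 173 56.4074554544145
c4 [462.4 226.7] 31.0 171 57.195598990688495
sp [384.2 240.6] 30.5 172 57.388455824365224
spindle [562.2 325.2  81.6] 15
spindle [540.9 210.1  83.2] 12
spindle [483.4 340.6  82.6] 12
spindle [463.4 225.1  82.8] 12
spindle [404.6 354.4  83.1] 13
spindle [384.9 240.8  81.8] 13
rocker [ 590.1 -300.2] [121.3 149.8] 81.5 543 108.74088165631201
[193.17391304 362.13043478] [ 574.48373056 -287.64434724  106.35195069]
```

View pics/crop0.png

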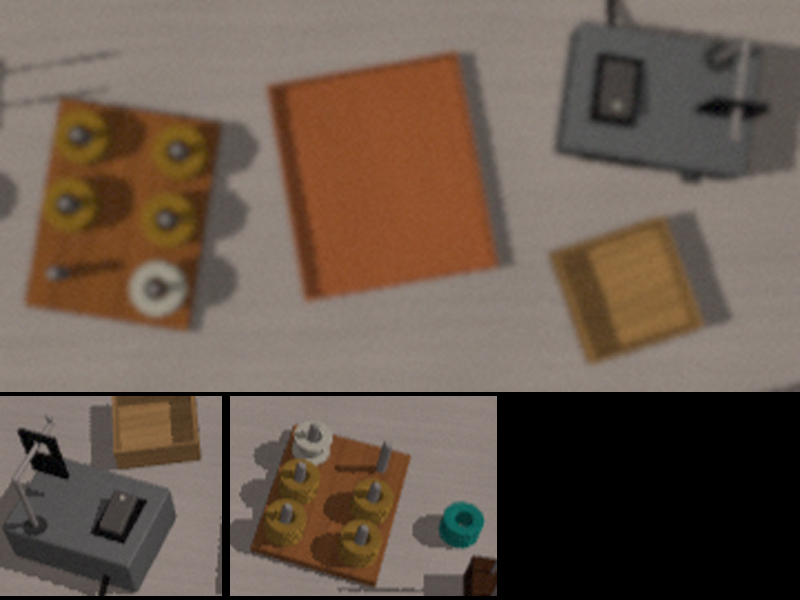

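The crop confirms it. There are four brass coils on the stand at crop (80,135), (178,150), (68,203) and (167,218), and the coil-shaped turquoise ring is off the board. The white spool at (157,288) stays. The tag hangs at (732,108), and the rocker dot at (614,103) is the end nearest the robot. Spindle spacing matches the stand (80 x 116 mm, yaw about -10.7°).

```bash
cat >> h.py <<'E'
from scipy.spatial.transform import Rotation as Rn
def plan(x,y,z,yaw=None):
    "yaw: world heading (deg) of tool y. prints turn then shift (after turn) in tool axes"
    o=get_obs(); R=Rn.from_rotvec(o['orientation']); M=R.as_matrix(); p=o['ee_pos']
    h=np.degrees(np.arctan2(M[1,1],M[0,1])); tgt=R
    if yaw is not None:
        s=np.sin(np.radians(yaw));c=np.cos(np.radians(yaw))
        tgt=Rn.from_matrix(np.array([[s,c,0],[-c,s,0],[0,0,-1]]))
    tw=(R.inv()*tgt).as_rotvec(degrees=True)
    print('pos',p.round(1),'head',h.round(1),'twist',tw.round(1),'shift mm',(tgt.as_matrix().T@(np.array([x,y,z])-p)).round(1),'t',round(o['t'],1),'q',o['qpos'].round(2))
def dish(im,P,key='dish'):
    hsv=cv2.cvtColor(im,cv2.COLOR_RGB2HSV).astype(int); Z=P[...,2]
    if key=='dish': m=(hsv[...,0]<13)&(hsv[...,1]>130)&(Z>-2)&(Z<27)&(P[...,1]<140)&(P[...,1]>-230)&(P[...,0]>330)&(P[...,0]<700)
    else: m=(Z>36)&(Z<50)&(P[...,1]<-180)&(P[...,0]<470)&(P[...,0]>250)&(P[...,1]>-480)
    m=cv2.morphologyEx(m.astype(np.uint8),cv2.MORPH_OPEN,np.ones((2,2)))>0
    k,l,s,c=cv2.connectedComponentsWithStats(m.astype(np.uint8)); 
    if key=='dish' and k>1: m=l==1+np.argmax(s[1:,4])
    return rect(P,m)
E
python3 - <<'E'
from h import *
z=np.load('top0.npz');im,d,K,T=z['im'],z['d'],z['K'],z['T'];P=world(d,K,T);Z=P[...,2]
print(dish(im,P),dish(im,P,'box'))
print('jar',P[135:150,218:235][Z[135:150,218:235]>100].mean(0)); print('rods',P[170:200,125:205][Z[170:200,125:205]>100][:, :].round(0)[:6]); print('block',P[185:197,135:147].reshape(-1,3).mean(0))
plan(350,-100,250,79.4)
E
```

```text
(array([506.9, -26.9]), array([256.6, 228. ]), 8.42, 3461) (array([ 343.6, -175.9]), array([153. , 424.8]), 8.58, 116)
jar [765.16043303 184.70639258 144.59498722]
rods [[ 388.   46. 1797.]
 [ 639.  515.  228.]
 [ 635.  514.  230.]
 [ 636.  513.  224.]
 [ 639.  515.  204.]
 [ 636.  518.  206.]]
block [614.09203425 507.74341586  61.07342037]Traceback (most recent call last):
  File "<stdin>", line 5, in <module>
  File "h.py", line 21, in plan
    tgt=Rn.from_matrix(np.array([[s,c,0],[-c,s,0],[0,0,-1]]))
  File "scipy/spatial/transform/_rotation.pyx", line 1143, in scipy.spatial.transform._rotation.Rotation.from_matrix
ValueError: Non-positive determinant (left-handed or null coordinate frame) in rotation matrix 0: [[ 0.98293535  0.18395135  0.        ]
 [-0.18395135  0.98293535  0.        ]
 [ 0.          0.         -1.        ]].
```

```bash
sed -i 's/\[\[s,c,0\],\[-c,s,0\]/[[-s,c,0],[c,s,0]/' h.py
python3 -c "
from h import *
plan(420,0,250);plan(420,0,250,79.4)"
```

```text
pos [ 250.6 -572.   222. ] head -66.3 twist [0. 0. 0.] shift mm [ 384.7 -456.   -27.4] t 0.1 q [-1.18  0.42  1.63 -0.    1.09 -0.02]
pos [ 250.6 -572.   222. ] head -66.3 twist [-0.000e+00 -1.000e-01 -1.457e+02] shift mm [-61.3 593.4 -28. ] t 0.1 q [-1.18  0.42  1.63 -0.    1.09 -0.02]
```

```bash
python3 -m creep '{"delta_pos":[[0.0214,-0.0253,-0.0015],[0.0214,-0.0253,-0.0015],[0.0214,-0.0253,-0.0015],[0.0214,-0.0253,-0.0015],[0.0214,-0.0253,-0.0015],[0.0214,-0.0253,-0.0015],[0.0214,-0.0253,-0.0015],[0.0214,-0.0253,-0.0015],[0.0214,-0.0253,-0.0015],[0.0214,-0.0253,-0.0015],[0.0214,-0.0253,-0.0015],[0.0214,-0.0253,-0.0015],[0.0214,-0.0253,-0.0015],[0.0214,-0.0253,-0.0015],[0.0214,-0.0253,-0.0015],[0.0214,-0.0253,-0.0015],[0.0214,-0.0253,-0.0015],[0.0214,-0.0253,-0.0015]],"twist":[[0,0,0],[0,0,0],[0,0,0],[0,0,0],[0,0,0],[0,0,0],[0,0,0],[0,0,0],[0,0,0],[0,0,0],[0,0,0],[0,0,0],[0,0,0],[0,0,0],[0,0,0],[0,0,0],[0,0,0],[0,0,0]]}'
python3 -m creep '{"delta_pos":[[0,0,0],[0,0,0],[0,0,0],[0,0,0],[0,0,0],[0,0,0],[0,0,0],[0,0,0],[0,0,0],[0,0,0],[0,0,0],[0,0,0],[0,0,0],[0,0,0],[0,0,0],[0,0,0],[0,0,0],[0,0,0],[0,0,0],[0,0,0]],"twist":[[0,0,-7],[0,0,-7],[0,0,-7],[0,0,-7],[0,0,-7],[0,0,-7],[0,0,-7],[0,0,-7],[0,0,-7],[0,0,-7],[0,0,-7],[0,0,-7],[0,0,-7],[0,0,-7],[0,0,-7],[0,0,-7],[0,0,-7],[0,0,-7],[0,0,-7],[0,0,-7]]}'
python3 -c "
from h import *
plan(540.8,211.8,150,79.4)"
```

```text
t: 1.6
ee_pos: [420.8, 0.9, 249.7]
orientation: [3.075, 0.644, -0.0]
ft_force: [0.2, -0.5, -0.3]
width: 87.9
grasp_force: 0.0
t: 3.27
ee_pos: [420.6, -0.8, 249.4]
orientation: [-0.437, -3.11, 0.0]
ft_force: [-0.1, -0.6, 0.4]
width: 88.1
grasp_force: 0.0
pos [420.6  -0.8 249.4] head 74.0 twist [-0.  -0.  -5.4] shift mm [-79.  231.1  99.4] t 3.3 q [-0.03  0.08  2.03  0.    1.03 -1.32]
```

```bash
python3 -m creep '{"delta_pos":[[0,0,0],[-0.0088,0.0257,0.011],[-0.0088,0.0257,0.011],[-0.0088,0.0257,0.011],[-0.0088,0.0257,0.011],[-0.0088,0.0257,0.011],[-0.0088,0.0257,0.011],[-0.0088,0.0257,0.011],[-0.0088,0.0257,0.011],[-0.0088,0.0257,0.011],[0,0,0]],"twist":[[0,0,-5.4],[0,0,0],[0,0,0],[0,0,0],[0,0,0],[0,0,0],[0,0,0],[0,0,0],[0,0,0],[0,0,0],[0,0,0]]}'
python3 -c "
from h import *
plan(540.8,211.8,28,79.4)"
```

```text
t: 4.18
ee_pos: [543.7, 214.4, 148.5]
orientation: [-0.296, -3.127, -0.001]
ft_force: [-0.5, 0.1, -0.4]
width: 88.0
grasp_force: 0.0
pos [543.7 214.4 148.5] head 79.2 twist [ 0.  -0.  -0.2] shift mm [  2.4  -3.1 120.5] t 4.2 q [ 0.35  0.46  1.77  0.    0.91 -1.03]
```

```bash
python3 -m creep '{"delta_pos":[[0.0024,-0.0031,0.01],[0,0,0.022],[0,0,0.022],[0,0,0.022],[0,0,0.022],[0,0,0.022],[0,0,0]],"twist":[[0,0,0],[0,0,0],[0,0,0],[0,0,0],[0,0,0],[0,0,0],[0,0,0]]}'
python3 -m creep '{"delta_pos":[[0,0,0],[0,0,0],[0,0,0],[0,0,0],[0,0,0],[0,0,0],[0,0,0],[0,0,0],[0,0,0],[0,0,0]],"twist":[[0,0,0],[0,0,0],[0,0,0],[0,0,0],[0,0,0],[0,0,0],[0,0,0],[0,0,0],[0,0,0],[0,0,0]]}' 0
```

```text
t: 4.77
ee_pos: [536.0, 206.3, 27.0]
orientation: [-0.3, -3.121, 0.005]
ft_force: [-0.4, 0.1, -0.9]
width: 88.2
grasp_force: 0.0
t: 5.6
ee_pos: [540.7, 209.0, 32.1]
orientation: [0.299, 3.125, 0.002]
ft_force: [-1.4, 0.1, 7.6]
width: 61.9
grasp_force: 30.0
```

```bash
python3 -m creep '{"delta_pos":[[0,0,-0.01],[0,0,-0.018],[0,0,-0.018],[0,0,-0.018],[0,0,-0.018],[0,0,-0.018],[0,0,0],[0,0,0],[0,0,0]],"twist":[[0,0,0],[0,0,0],[0,0,0],[0,0,0],[0,0,0],[0,0,0],[0,0,0],[0,0,0],[0,0,0]]}'
python3 - <<'E'
from h import *
im,d,K,T=snap('top');P=world(d,K,T);print(dish(im,P))
c=np.array([506.9,-26.9]);a=np.radians(8.4);R=np.array([[np.cos(a),-np.sin(a)],[np.sin(a),np.cos(a)]])
for q in [(62,-52),(62,52),(-62,-52),(-62,52)]: print(q,(c+R@q).round(1))
q=c+R@(62,-52);plan(*q,115,79.4)
E
```

```text
t: 6.35
ee_pos: [538.9, 208.4, 130.0]
orientation: [-0.3, -3.126, 0.001]
ft_force: [-0.0, 0.6, -3.0]
width: 62.5
grasp_force: 30.0
(array([507.1, -26.7]), array([256.8, 228.4]), 8.6, 3389)
(62, -52) [575.8 -69.3]
(62, 52) [560.6  33.6]
(-62, -52) [453.2 -87.4]
(-62, 52) [438.   15.5]
pos [538.7 208.3 129.6] head 79.1 twist [-0.1 -0.1 -0.3] shift mm [ -87.6 -266.    14.6] t 6.4 q [ 0.35  0.48  1.8  -0.    0.87 -1.03]
```

```bash
python3 -m creep '{"delta_pos":[[-0.0088,-0.0266,0],[-0.0088,-0.0266,0],[-0.0088,-0.0266,0],[-0.0088,-0.0266,0],[-0.0088,-0.0266,0],[-0.0088,-0.0266,0],[-0.0088,-0.0266,0],[-0.0088,-0.0266,0],[-0.0088,-0.0266,0],[-0.0088,-0.0266,0],[0,0,0.02],[0,0,0.02],[0,0,0.02],[0,0,0.02],[0,0,0],[0,0,0],[0,0,0]],"twist":[[0,0,0],[0,0,0],[0,0,0],[0,0,0],[0,0,0],[0,0,0],[0,0,0],[0,0,0],[0,0,0],[0,0,0],[0,0,0],[0,0,0],[0,0,0],[0,0,0],[0,0,0],[0,0,0],[0,0,0]]}'
python3 -c "
from h import *
plan(575.8,-69.3,17,79.4)"
```

```text
t: 7.82
ee_pos: [575.6, -69.2, 50.8]
orientation: [-0.299, -3.127, 0.0]
ft_force: [0.6, 0.0, -2.3]
width: 61.9
grasp_force: 30.0
pos [575.6 -69.2  50.8] head 79.1 twist [-0.  -0.  -0.3] shift mm [-0.2 -0.1 33.8] t 7.8 q [-0.14  0.6   1.82 -0.    0.72 -1.52]
```

```bash
python3 -m creep '{"delta_pos":[[0,0,0.007],[0,0,0.007],[0,0,0.006],[0,0,0.004],[0,0,0.004],[0,0,0.003],[0,0,0],[0,0,0],[0,0,0]],"twist":[[0,0,0],[0,0,0],[0,0,0],[0,0,0],[0,0,0],[0,0,0],[0,0,0],[0,0,0],[0,0,0]]}'
```

```text
t: 8.57
ee_pos: [575.7, -69.2, 19.8]
orientation: [0.3, 3.127, -0.0]
ft_force: [-0.8, 0.5, -3.1]
width: 62.3
grasp_force: 30.0
```

Not in contact yet; I'll go down a bit more.

```bash
python3 -m creep '{"delta_pos":[[0,0,0.002],[0,0,0.0015],[0,0,0],[0,0,0]],"twist":[[0,0,0],[0,0,0],[0,0,0],[0,0,0]]}'
python3 -m creep '{"delta_pos":[[0,0,0.0015],[0,0,0.001],[0,0,0],[0,0,0]],"twist":[[0,0,0],[0,0,0],[0,0,0],[0,0,0]]}'
```

```text
t: 8.9
ee_pos: [576.0, -69.3, 18.1]
orientation: [0.3, 3.126, -0.0]
ft_force: [-4.9, -0.3, 15.8]
width: 62.1
grasp_force: 30.0
t: 9.23
ee_pos: [576.2, -69.4, 17.7]
orientation: [0.299, 3.126, -0.0]
ft_force: [-11.8, 1.3, 37.3]
width: 62.0
grasp_force: 30.0
```

```bash
python3 -m creep '{"delta_pos":[[0,0,-0.0025],[0,0,0],[0,0,0]],"twist":[[0,0,0],[0,0,0],[0,0,0]]}'
python3 -m creep '{"delta_pos":[[0,0,0],[0,0,0],[0,0,0],[0,0,0],[0,0,0],[0,0,-0.005],[0,0,-0.01],[0,0,-0.02],[0,0,-0.03],[0,0,-0.03],[0,0,-0.03],[0,0,0],[0,0,0]],"twist":[[0,0,0],[0,0,0],[0,0,0],[0,0,0],[0,0,0],[0,0,0],[0,0,0],[0,0,0],[0,0,0],[0,0,0],[0,0,0],[0,0,0],[0,0,0]]}' 0.85
python3 -c "
from h import *
plan(462.4,226.7,140,79.4)"
```

```text
t: 9.48
ee_pos: [576.5, -69.4, 17.8]
orientation: [0.3, 3.125, -0.0]
ft_force: [-4.0, 0.6, 16.9]
width: 62.2
grasp_force: 30.0
t: 10.57
ee_pos: [577.0, -69.4, 143.9]
orientation: [0.299, 3.122, -0.0]
ft_force: [-1.4, 0.4, -0.6]
width: 74.5
grasp_force: 0.0
pos [577.  -69.4 143.9] head 79.1 twist [ 0.   0.3 -0.3] shift mm [167.1 270.    3.9] t 10.6 q [-0.14  0.46  1.79  0.    0.89 -1.52]
```

```bash
python3 -m creep '{"delta_pos":[[0.0167,0.027,0],[0.0167,0.027,0],[0.0167,0.027,0],[0.0167,0.027,0],[0.0167,0.027,0],[0.0167,0.027,0],[0.0167,0.027,0],[0.0167,0.027,0],[0.0167,0.027,0],[0.0167,0.027,0],[0,0,0],[0,0,0],[0,0,0],[0,0,0]],"twist":[[0,0,0],[0,0,0],[0,0,0],[0,0,0],[0,0,0],[0,0,0],[0,0,0],[0,0,0],[0,0,0],[0,0,0],[0,0,0],[0,0,0],[0,0,0],[0,0,0]]}' 1
python3 -c "
from h import *
plan(462.4,226.7,29,79.4)"
```

```text
t: 11.73
ee_pos: [462.8, 226.5, 140.7]
orientation: [-0.301, -3.126, 0.001]
ft_force: [-0.0, -0.8, 0.3]
width: 88.3
grasp_force: 0.0
pos [462.8 226.5 140.7] head 79.0 twist [-0.  -0.  -0.4] shift mm [5.000e-01 1.000e-01 1.117e+02] t 11.7 q [ 0.43  0.38  1.93 -0.    0.83 -0.95]
```

```bash
python3 -m creep '{"delta_pos":[[0,0,0.02],[0,0,0.022],[0,0,0.022],[0,0,0.022],[0,0,0.016],[0,0,0.009],[0,0,0],[0,0,0],[0,0,0]],"twist":[[0,0,0],[0,0,0],[0,0,0],[0,0,0],[0,0,0],[0,0,0],[0,0,0],[0,0,0],[0,0,0]]}'
python3 -m creep '{"delta_pos":[[0,0,0],[0,0,0],[0,0,0],[0,0,0],[0,0,0],[0,0,0],[0,0,0],[0,0,0],[0,0,0],[0,0,0]],"twist":[[0,0,0],[0,0,0],[0,0,0],[0,0,0],[0,0,0],[0,0,0],[0,0,0],[0,0,0],[0,0,0],[0,0,0]]}' 0
python3 -m creep '{"delta_pos":[[0,0,-0.01],[0,0,-0.018],[0,0,-0.018],[0,0,-0.018],[0,0,-0.018],[0,0,-0.018],[0,0,0],[0,0,0],[0,0,0],[0,0,0]],"twist":[[0,0,0],[0,0,0],[0,0,0],[0,0,0],[0,0,0],[0,0,0],[0,0,0],[0,0,0],[0,0,0],[0,0,0]]}'
python3 - <<'E'
from h import *
im,d,K,T=snap('top');P=world(d,K,T);print(dish(im,P))
plan(453.2,-87.4,115,79.4)
E
```

```text
t: 12.48
ee_pos: [463.6, 227.5, 31.0]
orientation: [0.301, 3.126, 0.001]
ft_force: [0.9, 0.7, -0.0]
width: 87.8
grasp_force: 0.0
t: 13.32
ee_pos: [463.0, 227.6, 30.6]
orientation: [0.3, 3.127, 0.0]
ft_force: [-1.0, -2.1, 6.4]
width: 61.0
grasp_force: 29.8
t: 14.15
ee_pos: [461.9, 227.2, 129.0]
orientation: [-0.299, -3.125, 0.002]
ft_force: [0.5, 0.4, -5.1]
width: 61.0
grasp_force: 29.7
(array([506.4, -25.7]), array([257., 229.]), 9.11, 3184)
pos [461.9 227.2 128.9] head 79.0 twist [-0.1 -0.1 -0.4] shift mm [ -49.3 -310.8   13.9] t 14.2 q [ 0.43  0.4   1.94  0.    0.81 -0.95]
```

```bash
python3 -m creep '{"delta_pos":[[-0.0041,-0.0259,0],[-0.0041,-0.0259,0],[-0.0041,-0.0259,0],[-0.0041,-0.0259,0],[-0.0041,-0.0259,0],[-0.0041,-0.0259,0],[-0.0041,-0.0259,0],[-0.0041,-0.0259,0],[-0.0041,-0.0259,0],[-0.0041,-0.0259,0],[-0.0041,-0.0259,0],[-0.0041,-0.0259,0],[0,0,0.02],[0,0,0.02],[0,0,0.02],[0,0,0.02],[0,0,0],[0,0,0],[0,0,0],[0,0,0]],"twist":[[0,0,0],[0,0,0],[0,0,0],[0,0,0],[0,0,0],[0,0,0],[0,0,0],[0,0,0],[0,0,0],[0,0,0],[0,0,0],[0,0,0],[0,0,0],[0,0,0],[0,0,0],[0,0,0],[0,0,0],[0,0,0],[0,0,0],[0,0,0]]}'
python3 -c "
from h import *
plan(453.2,-87.4,17,79.4)"
```

```text
t: 15.87
ee_pos: [452.9, -87.0, 51.0]
orientation: [0.299, 3.126, -0.0]
ft_force: [0.1, 0.2, -4.0]
width: 60.9
grasp_force: 29.7
pos [452.9 -87.   51. ] head 79.1 twist [-0.   0.1 -0.3] shift mm [-0.4 -0.3 34. ] t 15.9 q [-0.22  0.49  2.08 -0.    0.57 -1.6 ]
```

```bash
python3 -m creep '{"delta_pos":[[0,0,0.008],[0,0,0.008],[0,0,0.007],[0,0,0.005],[0,0,0.003],[0,0,0.0015],[0,0,0],[0,0,0],[0,0,0]],"twist":[[0,0,0],[0,0,0],[0,0,0],[0,0,0],[0,0,0],[0,0,0],[0,0,0],[0,0,0],[0,0,0]]}'
python3 -m creep '{"delta_pos":[[0,0,0.0012],[0,0,0],[0,0,0]],"twist":[[0,0,0],[0,0,0],[0,0,0]]}'
```

```text
t: 16.62
ee_pos: [452.3, -86.9, 17.8]
orientation: [0.3, 3.127, -0.0]
ft_force: [0.3, 0.3, -5.3]
width: 61.0
grasp_force: 29.7
t: 16.87
ee_pos: [452.4, -87.0, 16.7]
orientation: [0.3, 3.127, -0.0]
ft_force: [0.9, 0.2, -3.5]
width: 60.8
grasp_force: 29.7
```

```bash
python3 -m creep '{"delta_pos":[[0,0,0],[0,0,0],[0,0,0],[0,0,0],[0,0,0],[0,0,-0.005],[0,0,-0.01],[0,0,-0.02],[0,0,-0.03],[0,0,-0.03],[0,0,-0.03],[0,0,0],[0,0,0],[0,0,0]],"twist":[[0,0,0],[0,0,0],[0,0,0],[0,0,0],[0,0,0],[0,0,0],[0,0,0],[0,0,0],[0,0,0],[0,0,0],[0,0,0],[0,0,0],[0,0,0],[0,0,0]]}' 0.85
python3 -c "
from h import *
plan(562.7,325.7,140,79.4)"
```

```text
t: 18.03
ee_pos: [451.9, -86.8, 141.8]
orientation: [0.3, 3.127, -0.0]
ft_force: [0.0, 0.3, 0.2]
width: 74.6
grasp_force: 0.0
pos [451.9 -86.8 141.8] head 79.1 twist [-0.   0.  -0.3] shift mm [-33.  425.9   1.8] t 18.0 q [-0.22  0.31  2.05 -0.    0.79 -1.6 ]
```

```bash
python3 -m creep '{"delta_pos":[[-0.0024,0.0304,0],[-0.0024,0.0304,0],[-0.0024,0.0304,0],[-0.0024,0.0304,0],[-0.0024,0.0304,0],[-0.0024,0.0304,0],[-0.0024,0.0304,0],[-0.0024,0.0304,0],[-0.0024,0.0304,0],[-0.0024,0.0304,0],[-0.0024,0.0304,0],[-0.0024,0.0304,0],[-0.0024,0.0304,0],[-0.0024,0.0304,0],[0,0,0],[0,0,0],[0,0,0],[0,0,0],[0,0,0]],"twist":[[0,0,0],[0,0,0],[0,0,0],[0,0,0],[0,0,0],[0,0,0],[0,0,0],[0,0,0],[0,0,0],[0,0,0],[0,0,0],[0,0,0],[0,0,0],[0,0,0],[0,0,0],[0,0,0],[0,0,0],[0,0,0],[0,0,0]]}' 1
python3 -c "
from h import *
plan(562.7,325.7,29,79.4)"
```

```text
t: 19.62
ee_pos: [565.5, 323.2, 141.0]
orientation: [-0.301, -3.126, 0.001]
ft_force: [-0.2, -0.0, -0.2]
width: 87.9
grasp_force: 0.0
pos [565.5 323.2 141. ] head 79.0 twist [-0.1 -0.1 -0.4] shift mm [  3.2   1.9 112. ] t 19.6 q [ 0.5   0.56  1.62 -0.    0.97 -0.88]
```

```bash
python3 -m creep '{"delta_pos":[[0.0032,0.0019,0.02],[0,0,0.022],[0,0,0.022],[0,0,0.022],[0,0,0.016],[0,0,0.009],[0,0,0],[0,0,0],[0,0,0]],"twist":[[0,0,0],[0,0,0],[0,0,0],[0,0,0],[0,0,0],[0,0,0],[0,0,0],[0,0,0],[0,0,0]]}'
python3 -m creep '{"delta_pos":[[0,0,0],[0,0,0],[0,0,0],[0,0,0],[0,0,0],[0,0,0],[0,0,0],[0,0,0],[0,0,0],[0,0,0]],"twist":[[0,0,0],[0,0,0],[0,0,0],[0,0,0],[0,0,0],[0,0,0],[0,0,0],[0,0,0],[0,0,0],[0,0,0]]}' 0
python3 -m creep '{"delta_pos":[[0,0,-0.01],[0,0,-0.018],[0,0,-0.018],[0,0,-0.018],[0,0,-0.018],[0,0,-0.018],[0,0,0],[0,0,0],[0,0,0],[0,0,0]],"twist":[[0,0,0],[0,0,0],[0,0,0],[0,0,0],[0,0,0],[0,0,0],[0,0,0],[0,0,0],[0,0,0],[0,0,0]]}'
python3 - <<'E'
from h import *
im,d,K,T=snap('top');P=world(d,K,T);print(dish(im,P))
plan(560.6,33.6,115,79.4)
E
```

```text
t: 20.37
ee_pos: [564.0, 327.2, 31.7]
orientation: [0.3, 3.126, 0.001]
ft_force: [0.7, 0.5, 0.5]
width: 87.9
grasp_force: 0.0
t: 21.2
ee_pos: [563.3, 327.1, 31.0]
orientation: [0.3, 3.127, 0.0]
ft_force: [-1.7, -1.3, 6.1]
width: 62.4
grasp_force: 30.0
t: 22.03
ee_pos: [562.2, 326.5, 128.9]
orientation: [-0.3, -3.125, 0.002]
ft_force: [-0.2, 0.1, -3.3]
width: 62.0
grasp_force: 30.0
(array([507.5, -26. ]), array([255.3, 227.6]), 8.82, 2925)
pos [562.3 326.6 128.9] head 79.1 twist [-0.1 -0.1 -0.3] shift mm [ -52.3 -288.3   13.9] t 22.1 q [ 0.51  0.57  1.63  0.    0.95 -0.87]
```

```bash
python3 -m creep '{"delta_pos":[[-0.0048,-0.0262,0],[-0.0048,-0.0262,0],[-0.0048,-0.0262,0],[-0.0048,-0.0262,0],[-0.0048,-0.0262,0],[-0.0048,-0.0262,0],[-0.0048,-0.0262,0],[-0.0048,-0.0262,0],[-0.0048,-0.0262,0],[-0.0048,-0.0262,0],[-0.0048,-0.0262,0],[0,0,0.02],[0,0,0.02],[0,0,0.02],[0,0,0.015],[0,0,0],[0,0,0],[0,0,0],[0,0,0]],"twist":[[0,0,0],[0,0,0],[0,0,0],[0,0,0],[0,0,0],[0,0,0],[0,0,0],[0,0,0],[0,0,0],[0,0,0],[0,0,0],[0,0,0],[0,0,0],[0,0,0],[0,0,0],[0,0,0],[0,0,0],[0,0,0],[0,0,0]]}'
python3 -c "
from h import *
plan(560.6,33.6,17,79.4)"
```

```text
t: 23.67
ee_pos: [561.0, 34.2, 56.4]
orientation: [0.299, 3.126, 0.0]
ft_force: [0.7, -0.5, -2.7]
width: 62.4
grasp_force: 30.0
pos [561.   34.2  56.4] head 79.1 twist [ 0.   0.1 -0.3] shift mm [ 0.3 -0.7 39.4] t 23.7 q [ 0.04  0.57  1.86  0.    0.7  -1.34]
```

```bash
python3 -m creep '{"delta_pos":[[0,0,0.01],[0,0,0.01],[0,0,0.008],[0,0,0.005],[0,0,0.003],[0,0,0.002],[0,0,0],[0,0,0],[0,0,0]],"twist":[[0,0,0],[0,0,0],[0,0,0],[0,0,0],[0,0,0],[0,0,0],[0,0,0],[0,0,0],[0,0,0]]}'
python3 -m creep '{"delta_pos":[[0,0,0.0008],[0,0,0],[0,0,0]],"twist":[[0,0,0],[0,0,0],[0,0,0]]}'
```

```text
t: 24.42
ee_pos: [560.5, 34.1, 17.6]
orientation: [0.3, 3.127, 0.0]
ft_force: [0.2, -0.1, -2.6]
width: 62.4
grasp_force: 30.0
t: 24.67
ee_pos: [560.6, 34.1, 17.0]
orientation: [0.3, 3.127, 0.0]
ft_force: [-0.3, -0.3, 1.9]
width: 62.8
grasp_force: 30.0
```

Contact; release, then on to the last coil.

```bash
python3 -m creep '{"delta_pos":[[0,0,0],[0,0,0],[0,0,0],[0,0,0],[0,0,0],[0,0,-0.005],[0,0,-0.01],[0,0,-0.02],[0,0,-0.03],[0,0,-0.03],[0,0,-0.03],[0,0,0],[0,0,0],[0,0,0]],"twist":[[0,0,0],[0,0,0],[0,0,0],[0,0,0],[0,0,0],[0,0,0],[0,0,0],[0,0,0],[0,0,0],[0,0,0],[0,0,0],[0,0,0],[0,0,0],[0,0,0]]}' 0.85
python3 -c "
from h import *
plan(483.6,340.3,140,79.4)"
```

```text
t: 25.83
ee_pos: [560.0, 34.0, 141.9]
orientation: [0.3, 3.127, 0.0]
ft_force: [-1.3, 0.6, -0.4]
width: 74.8
grasp_force: 0.0
pos [560.   34.  141.9] head 79.0 twist [ 0.   0.  -0.4] shift mm [131.4 287.    1.9] t 25.8 q [ 0.04  0.44  1.83  0.    0.87 -1.34]
```

```bash
python3 -m creep '{"delta_pos":[[0.0119,0.0261,0],[0.0119,0.0261,0],[0.0119,0.0261,0],[0.0119,0.0261,0],[0.0119,0.0261,0],[0.0119,0.0261,0],[0.0119,0.0261,0],[0.0119,0.0261,0],[0.0119,0.0261,0],[0.0119,0.0261,0],[0.0119,0.0261,0],[0,0,0],[0,0,0],[0,0,0],[0,0,0],[0,0,0]],"twist":[[0,0,0],[0,0,0],[0,0,0],[0,0,0],[0,0,0],[0,0,0],[0,0,0],[0,0,0],[0,0,0],[0,0,0],[0,0,0],[0,0,0],[0,0,0],[0,0,0],[0,0,0],[0,0,0]]}' 1
python3 -c "
from h import *
plan(483.6,340.3,29,79.4)"
```

```text
t: 27.17
ee_pos: [486.4, 339.5, 141.2]
orientation: [-0.302, -3.126, 0.001]
ft_force: [0.1, -0.3, 0.5]
width: 87.8
grasp_force: 0.0
pos [486.4 339.5 141.2] head 79.0 twist [-0.  -0.  -0.4] shift mm [  2.9   0.3 112.2] t 27.2 q [ 0.59  0.48  1.76 -0.    0.9  -0.79]
```

```bash
python3 -m creep '{"delta_pos":[[0.0024,0.0003,0.02],[0,0,0.022],[0,0,0.022],[0,0,0.022],[0,0,0.016],[0,0,0.009],[0,0,0],[0,0,0],[0,0,0]],"twist":[[0,0,0],[0,0,0],[0,0,0],[0,0,0],[0,0,0],[0,0,0],[0,0,0],[0,0,0],[0,0,0]]}'
python3 -m creep '{"delta_pos":[[0,0,0],[0,0,0],[0,0,0],[0,0,0],[0,0,0],[0,0,0],[0,0,0],[0,0,0],[0,0,0],[0,0,0]],"twist":[[0,0,0],[0,0,0],[0,0,0],[0,0,0],[0,0,0],[0,0,0],[0,0,0],[0,0,0],[0,0,0],[0,0,0]]}' 0
python3 -m creep '{"delta_pos":[[0,0,-0.01],[0,0,-0.018],[0,0,-0.018],[0,0,-0.018],[0,0,-0.018],[0,0,-0.018],[0,0,0],[0,0,0],[0,0,0],[0,0,0]],"twist":[[0,0,0],[0,0,0],[0,0,0],[0,0,0],[0,0,0],[0,0,0],[0,0,0],[0,0,0],[0,0,0],[0,0,0]]}'
python3 - <<'E'
from h import *
im,d,K,T=snap('top','top1.png');P=world(d,K,T);print(dish(im,P))
plan(438,15.5,115,79.4)
E
```

```text
t: 27.92
ee_pos: [484.8, 341.7, 31.7]
orientation: [0.3, 3.126, 0.002]
ft_force: [0.0, 0.7, 0.2]
width: 87.2
grasp_force: 0.0
t: 28.75
ee_pos: [484.1, 341.6, 31.1]
orientation: [0.3, 3.127, 0.0]
ft_force: [-0.4, -0.9, 5.4]
width: 61.0
grasp_force: 29.8
t: 29.58
ee_pos: [483.1, 341.0, 129.3]
orientation: [-0.299, -3.125, 0.002]
ft_force: [0.0, 0.8, -2.7]
width: 60.8
grasp_force: 29.8
(array([506.8, -26.2]), array([256.8, 227.8]), 8.38, 2671)
pos [483.2 341.  129.3] head 79.1 twist [-0.1 -0.1 -0.3] shift mm [ -15.5 -328.3   14.3] t 29.6 q [ 0.59  0.5   1.77  0.    0.88 -0.79]
```

View pics/top1.png

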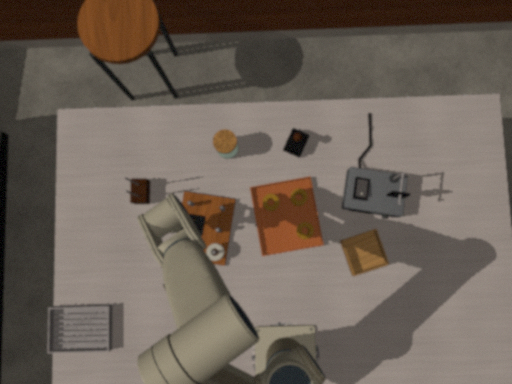

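Three coils lie flat in the dish at (270,204), (300,196) and (305,228), the spool is still on its spindle, and the dish hasn't moved. The last coil is in the gripper.

```bash
python3 -m creep '{"delta_pos":[[-0.0013,-0.0274,0],[-0.0013,-0.0274,0],[-0.0013,-0.0274,0],[-0.0013,-0.0274,0],[-0.0013,-0.0274,0],[-0.0013,-0.0274,0],[-0.0013,-0.0274,0],[-0.0013,-0.0274,0],[-0.0013,-0.0274,0],[-0.0013,-0.0274,0],[-0.0013,-0.0274,0],[-0.0013,-0.0274,0],[0,0,0.02],[0,0,0.02],[0,0,0.02],[0,0,0.015],[0,0,0],[0,0,0],[0,0,0],[0,0,0]],"twist":[[0,0,0],[0,0,0],[0,0,0],[0,0,0],[0,0,0],[0,0,0],[0,0,0],[0,0,0],[0,0,0],[0,0,0],[0,0,0],[0,0,0],[0,0,0],[0,0,0],[0,0,0],[0,0,0],[0,0,0],[0,0,0],[0,0,0],[0,0,0]]}'
python3 -c "
from h import *
plan(438,15.5,17,79.4)"
```

```text
t: 31.3
ee_pos: [437.5, 15.9, 56.4]
orientation: [0.299, 3.126, 0.0]
ft_force: [0.5, -0.4, -2.7]
width: 60.3
grasp_force: 29.8
pos [437.5  15.9  56.4] head 79.1 twist [ 0.   0.1 -0.3] shift mm [-0.6 -0.2 39.4] t 31.3 q [ 0.01  0.45  2.13  0.    0.56 -1.37]
```

```bash
python3 -m creep '{"delta_pos":[[0,0,0.01],[0,0,0.01],[0,0,0.008],[0,0,0.005],[0,0,0.003],[0,0,0.002],[0,0,0],[0,0,0],[0,0,0]],"twist":[[0,0,0],[0,0,0],[0,0,0],[0,0,0],[0,0,0],[0,0,0],[0,0,0],[0,0,0],[0,0,0]]}'
python3 -m creep '{"delta_pos":[[0,0,0.0005],[0,0,0],[0,0,0]],"twist":[[0,0,0],[0,0,0],[0,0,0]]}'
```

```text
t: 32.05
ee_pos: [437.0, 15.8, 17.7]
orientation: [0.3, 3.127, 0.0]
ft_force: [0.2, 0.7, -2.9]
width: 60.3
grasp_force: 29.8
t: 32.3
ee_pos: [436.9, 15.8, 17.2]
orientation: [0.3, 3.127, 0.0]
ft_force: [-0.1, 0.5, -1.4]
width: 60.5
grasp_force: 29.8
```

```bash
python3 -m creep '{"delta_pos":[[0,0,0],[0,0,0],[0,0,0],[0,0,0],[0,0,0],[0,0,-0.005],[0,0,-0.01],[0,0,-0.02],[0,0,-0.03],[0,0,-0.04],[0,0,-0.04],[0,0,-0.04],[0,0,-0.04],[0,0,-0.04],[0,0,0],[0,0,0],[0,0,0]],"twist":[[0,0,0],[0,0,0],[0,0,0],[0,0,0],[0,0,0],[0,0,0],[0,0,0],[0,0,0],[0,0,0],[0,0,0],[0,0,0],[0,0,0],[0,0,0],[0,0,0],[0,0,0],[0,0,0],[0,0,0]]}' 0.85
python3 - <<'E'
from h import *
im,d,K,T=snap('top','top2.png');P=world(d,K,T);Z=P[...,2]
si,sd,sK,sT=snap('scene','scene2.png');SP=world(sd,sK,sT)
def rep(n,P,m): 
    p=P[m]; print(n,len(p),*( (p.mean(0).round(1),p.min(0).round(1),p.max(0).round(1)) if len(p) else ()))
reg=lambda P:(P[...,0]>470)&(P[...,0]<680)&(P[...,1]<-220)&(P[...,1]>-480)
for nm,Q,I in(('top',P,im),('scene',SP,si)):
    z=Q[...,2]; g=I.max(2)
    m=reg(Q)&(z>74)&(z<86); print(nm,'ctrl',*rect(Q,m))
    m=reg(Q)&(z>120)&(z<225)
    tag=m&(g<35); hook=m&(g>70); rep('tag',Q,tag); rep('hook',Q,hook)
    if tag.sum()>8: print(rect(Q,tag))
    if hook.sum()>8: print(rect(Q,hook))
    m=reg(Q)&(z>83)&(z<106)&(Q[...,1]>-330); k,l,s,c=cv2.connectedComponentsWithStats(m.astype(np.uint8)); j=1+np.argmax(s[1:,4]); print('rock',*rect(Q,l==j)); p=Q[l==j]; rep('',Q,l==j)
    A=np.c_[p[:,:2],np.ones(len(p))]; print('plane',np.linalg.lstsq(A,p[:,2],rcond=None)[0])
print('box',rect(P,(Z>36)&(Z<50)&(P[...,1]<-210)&(P[...,0]<460)&(P[...,0]>260)&(P[...,1]>-400)))
A=cv2.resize(im[150:230,330:430],(500,400),interpolation=cv2.INTER_CUBIC);B=cv2.resize(si[130:220,90:190],(300,270),interpolation=cv2.INTER_CUBIC);C=cv2.resize(im[165:265,240:340],(300,300),interpolation=cv2.INTER_CUBIC)
o=np.zeros((600,800,3),np.uint8);o[:400,:500]=A;o[:270,500:]=B;o[300:,500:]=C;cv2.imwrite('pics/crop2.png',o[:,:,::-1])
np.savez('t2.npz',im=im,P=P,si=si,SP=SP)
E
```

```text
t: 33.72
ee_pos: [436.1, 15.8, 282.2]
orientation: [0.3, 3.127, 0.0]
ft_force: [0.0, -0.5, -0.5]
width: 74.7
grasp_force: 0.0
top ctrl [ 582.9 -342.9] [210.7 150.5] 79.03 1735
tag 52 [ 558.  -386.9  193.2] [ 551.4 -416.1  152. ] [ 564.7 -366.2  222.2]
hook 86 [ 589.6 -399.9  193.7] [ 530.5 -415.8  126.6] [ 629.8 -386.1  211.9]
(array([ 558.3, -391. ]), array([50.5,  6.5]), 79.12, 52)
(array([ 578.7, -407.2]), array([ 26.1, 100.6]), 80.37, 86)
rock [ 580.6 -291.6] [ 67.2 116.2] 74.13 268
 268 [ 589.7 -288.5   93.2] [ 524.1 -327.4   83. ] [ 642.6 -255.7  105.8]
plane [2.86194242e-02 2.07533771e-02 8.23197932e+01]
scene ctrl [ 581.  -342.4] [212.7 155.6] 78.95 1784
tag 214 [ 559.  -390.5  174. ] [ 547.9 -422.   126.8] [ 567.7 -365.9  221.7]
hook 145 [ 588.  -399.7  190.6] [ 519.6 -423.4  121.8] [ 630.8 -367.3  222.2]
(array([ 557.9, -394.1]), array([57.4, 11.6]), 79.76, 214)
(array([ 571.2, -403.5]), array([ 52.9, 108.9]), 64.72, 145)
rock [ 587.8 -288.1] [ 82.9 105.9] 86.12 373
 373 [ 597.4 -284.1   92.2] [ 536.8 -329.5   83. ] [ 641.4 -244.4  106. ]
plane [-7.71178965e-02 -8.00200817e-02  1.15555623e+02]
box (array([ 367.3, -299.3]), array([135.4, 136.1]), 16.62, 230)
```

View pics/crop2.png

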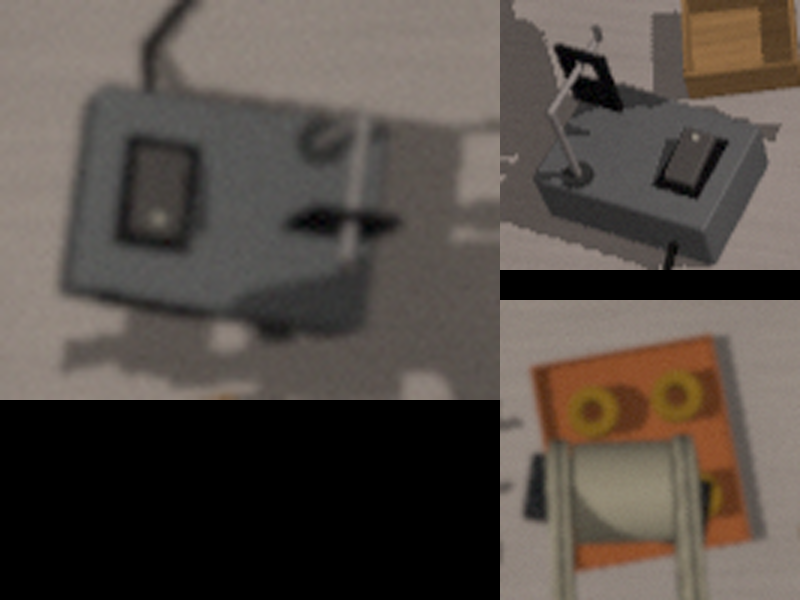

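The controller crop shows the tag hanging at crop (345,221) on the hook's arm, and the white dot at (157,215) on the end nearest the robot. The measured tag centre (558,-394) matches the hook model. I'll grip its +y side strip, clear of the arm, with the fingers closing along the controller's x.

```bash
python3 -m creep '{"delta_pos":[[0,0,0],[0,0,0],[0,0,0],[0,0,0],[0,0,0],[0,0,0],[0,0,0],[0,0,0],[0,0,0],[0,0,0],[0,0,0],[0,0,0],[0,0,0],[0,0,0],[0,0,0],[0,0,0]],"twist":[[0,0,6.93],[0,0,6.93],[0,0,6.93],[0,0,6.93],[0,0,6.93],[0,0,6.93],[0,0,6.93],[0,0,6.93],[0,0,6.93],[0,0,6.93],[0,0,6.93],[0,0,6.93],[0,0,6.93],[0,0,0],[0,0,0],[0,0,0]]}' 0.6
python3 -c "
from h import *
plan(562.1,-371.4,270,-11)"
```

```text
t: 35.15
ee_pos: [436.4, 15.8, 281.3]
orientation: [-2.42, -2.001, 0.002]
ft_force: [-0.4, 0.0, 0.1]
width: 52.5
grasp_force: 0.0
pos [436.4  15.8 281.3] head -10.8 twist [-0.1  0.   0.2] shift mm [-356.1  197.3   11.3] t 35.1 q [0.01 0.06 1.96 0.   1.12 0.2 ]
```

```bash
python3 -m creep '{"delta_pos":[[-0.0254,0.0141,0.0008],[-0.0254,0.0141,0.0008],[-0.0254,0.0141,0.0008],[-0.0254,0.0141,0.0008],[-0.0254,0.0141,0.0008],[-0.0254,0.0141,0.0008],[-0.0254,0.0141,0.0008],[-0.0254,0.0141,0.0008],[-0.0254,0.0141,0.0008],[-0.0254,0.0141,0.0008],[-0.0254,0.0141,0.0008],[-0.0254,0.0141,0.0008],[-0.0254,0.0141,0.0008],[-0.0254,0.0141,0.0008],[0,0,0],[0,0,0],[0,0,0],[0,0,0],[0,0,0]],"twist":[[0,0,0],[0,0,0],[0,0,0],[0,0,0],[0,0,0],[0,0,0],[0,0,0],[0,0,0],[0,0,0],[0,0,0],[0,0,0],[0,0,0],[0,0,0],[0,0,0],[0,0,0],[0,0,0],[0,0,0],[0,0,0],[0,0,0]]}'
python3 - <<'E'
from h import *
im,d,K,T=snap('wrist','wrist3.png'); print(K)
plan(562.1,-371.4,171,-11)
im,d,K,T=snap('top');P=world(d,K,T);print(dish(im,P)); c=P[(P[...,2]>38)&(P[...,2]<50)&(abs(P[...,0]-507)<125)&(abs(P[...,1]+27)<110)]
_,lab,cen=cv2.kmeans(c[:,:2].astype(np.float32),4,None,(3,50,.1),5,cv2.KMEANS_PP_CENTERS); print(cen.round(1),np.bincount(lab.ravel()),c[:,2].std())
E
```

```text
t: 36.73
ee_pos: [562.3, -369.9, 271.1]
orientation: [-2.423, -1.999, 0.0]
ft_force: [0.4, 0.1, 0.1]
width: 52.6
grasp_force: 0.0
[[297.31863964   0.         258.39386824]
 [  0.         297.31863964 195.83877906]
 [  0.           0.           1.        ]]
pos [ 562.5 -370.   271.3] head -11.0 twist [ 0. -0.  0.] shift mm [-1.400e+00 -1.000e-01  1.003e+02] t 36.8 q [-0.6   0.45  1.47  0.    1.22 -0.41]
(array([507.2, -26.4]), array([255.5, 228.2]), 8.32, 2459)
[[575.5 -68.4]
 [452.4 -86.9]
 [560.6  33.1]
 [436.6  15. ]] [144 153 158 153] 3.0093696523983002
```

View pics/wrist3.png

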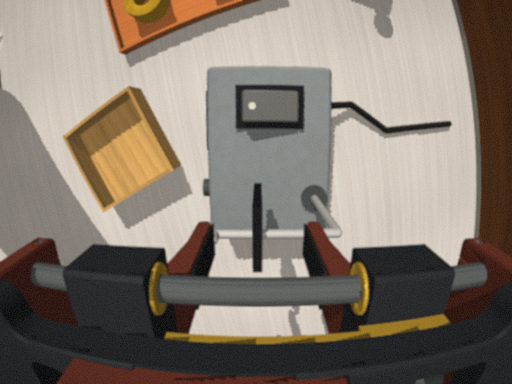

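All four coils sit where I placed them. The wrist view shows the tag edge-on at (258,225), centred between the fingers at (205,240) and (312,240), with the hook arm running across at row 235. The fingers lie on the +y side of the arm.

```bash
python3 -m creep '{"delta_pos":[[-0.0014,0,0.015],[0,0,0.02],[0,0,0.02],[0,0,0.02],[0,0,0.015],[0,0,0.01],[0,0,0],[0,0,0],[0,0,0]],"twist":[[0,0,0],[0,0,0],[0,0,0],[0,0,0],[0,0,0],[0,0,0],[0,0,0],[0,0,0],[0,0,0]]}'
python3 -m creep '{"delta_pos":[[0,0,0],[0,0,0],[0,0,0],[0,0,0],[0,0,0],[0,0,0],[0,0,0],[0,0,0],[0,0,0],[0,0,0],[0,0,0],[0,0,0]],"twist":[[0,0,0],[0,0,0],[0,0,0],[0,0,0],[0,0,0],[0,0,0],[0,0,0],[0,0,0],[0,0,0],[0,0,0],[0,0,0],[0,0,0]]}' 0
```

```text
t: 37.58
ee_pos: [562.9, -372.7, 172.2]
orientation: [2.423, 1.997, 0.001]
ft_force: [0.1, -0.5, 0.5]
width: 52.8
grasp_force: 0.0
t: 38.58
ee_pos: [562.2, -372.4, 171.0]
orientation: [-2.425, -1.997, 0.0]
ft_force: [0.2, -0.2, 0.3]
width: 7.7
grasp_force: 30.0
```

Gripped (7.7 mm). I'll lift 21 mm and check.

```bash
python3 -m creep '{"delta_pos":[[0,0,-0.005],[0,0,-0.006],[0,0,-0.006],[0,0,-0.004],[0,0,0],[0,0,0],[0,0,0]],"twist":[[0,0,0],[0,0,0],[0,0,0],[0,0,0],[0,0,0],[0,0,0],[0,0,0]]}'
python3 - <<'E'
from h import *
si,sd,sK,sT=snap('scene');Q=world(sd,sK,sT);z=Q[...,2]
m=(Q[...,0]>470)&(Q[...,0]<680)&(Q[...,1]<-220)&(Q[...,1]>-480)&(z>110)&(z<225)&(si.max(2)<35)
p=Q[m]; print(len(p),p.min(0),p.max(0),p.mean(0)); print(np.percentile(p[:,2],[2,5,95,98]))
E
```

```text
t: 39.17
ee_pos: [562.1, -372.3, 191.9]
orientation: [-2.425, -1.998, 0.0]
ft_force: [-0.2, 0.7, 0.0]
width: 7.9
grasp_force: 30.0
91 [ 553.90147579 -415.56854999  146.89765155] [ 576.19892301 -360.76260305  220.82845609] [ 561.65332987 -382.79259685  173.86817929]
[147.11947063 148.45462862 215.22759686 218.12063111]
```

```bash
python3 -m creep '{"delta_pos":[[0,-0.007,0],[0,-0.007,0],[0,-0.007,0],[0,-0.007,0],[0,-0.007,0],[0,-0.007,0],[0,-0.007,0],[0,-0.007,0],[0,-0.007,0],[0,-0.007,0],[0,0,0],[0,0,0],[0,0,0]],"twist":[[0,0,0],[0,0,0],[0,0,0],[0,0,0],[0,0,0],[0,0,0],[0,0,0],[0,0,0],[0,0,0],[0,0,0],[0,0,0],[0,0,0],[0,0,0]]}'
python3 - <<'E'
from h import *
si,sd,sK,sT=snap('scene','scene4.png')
im,d,K,T=snap('top');P=world(d,K,T);Z=P[...,2]
print('box',rect(P,(Z>36)&(Z<50)&(P[...,1]<-210)&(P[...,0]<460)&(P[...,0]>230)&(P[...,1]>-400)))
B=cv2.resize(si[100:220,70:230],(640,480),interpolation=cv2.INTER_CUBIC);cv2.imwrite('pics/crop4.png',B[:,:,::-1])
for y in(-11,17,-73):plan(367.5,-299.2,250,y)
E
```

```text
t: 40.3
ee_pos: [493.8, -359.2, 192.1]
orientation: [2.424, 1.997, 0.0]
ft_force: [0.3, -0.4, 0.1]
width: 7.7
grasp_force: 30.0
box (array([ 386.6, -258.3]), array([ 96. , 186.4]), 64.18, 109)
pos [ 493.9 -359.1  192. ] head -11.0 twist [ 0.  0. -0.] shift mm [  34.7 -135.5  -58. ] t 40.4 q [-0.65  0.44  1.69  0.    1.02 -0.46]
pos [ 493.9 -359.1  192. ] head -11.0 twist [  0.   0. -28.] shift mm [  94.3 -103.4  -58. ] t 40.4 q [-0.65  0.44  1.69  0.    1.02 -0.46]
pos [ 493.9 -359.1  192. ] head -11.0 twist [ 0. -0. 62.] shift mm [-103.4  -94.3  -58. ] t 40.4 q [-0.65  0.44  1.69  0.    1.02 -0.46]
```

View pics/crop4.png

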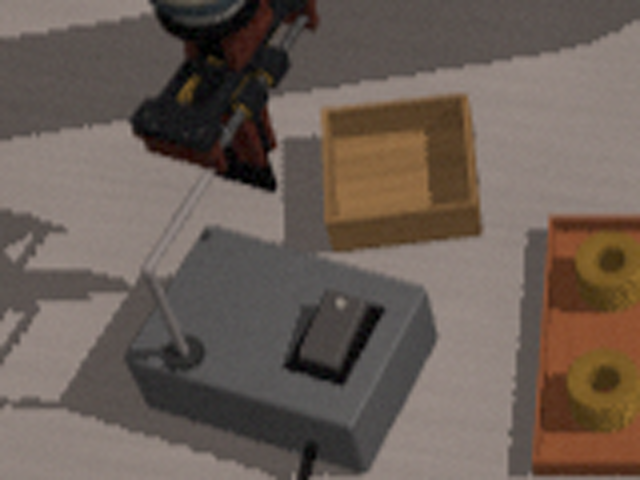

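The tag is off the hook and held. The box, at crop (400,170), looks unmoved, but the gripper hid it in the top view, so I'll re-measure it from the scene camera.

```bash
cat >> h.py <<'E'
def boxpose(cam='scene'):
    si,sd,sK,sT=snap(cam);Q=world(sd,sK,sT);z=Q[...,2];h=cv2.cvtColor(si,cv2.COLOR_RGB2HSV).astype(int)
    return rect(Q,(z>37)&(z<50)&(Q[...,1]<-190)&(Q[...,0]<480)&(Q[...,0]>230)&(Q[...,1]>-430)&(h[...,0]>8)&(h[...,0]<25)&(h[...,1]>90))
E
python3 - <<'E'
from h import *
print(boxpose())
a=np.radians(17);u=np.array([np.cos(a),np.sin(a)]);v=np.array([-u[1],u[0]]);c=np.array([367.5,-299.2])
q=c-15.5*u+23*v;print(q);plan(*q,225,17)
E
```

```text
(array([ 366.2, -297.9]), array([142.3, 134.6]), 16.17, 236)
[ 345.95272707 -281.73675204]
pos [ 493.9 -359.1  191.9] head -11.0 twist [  0.   0. -28.] shift mm [ 117.2 -118.8  -33.1] t 40.5 q [-0.65  0.44  1.69  0.    1.02 -0.46]
```

```bash
python3 -m creep '{"delta_pos":[[0.006,-0.02,-0.0041],[0.006,-0.02,-0.0041],[0.006,-0.02,-0.0041],[0.006,-0.02,-0.0041],[0.006,-0.02,-0.0041],[0.006,-0.02,-0.0041],[0.006,-0.02,-0.0041],[0.006,-0.02,-0.0041],[0,0,0],[0,0,0],[0,0,0],[0,0,0],[0,0,0],[0,0,0],[0,0,0],[0,0,0],[0,0,0],[0,0,0],[0,0,0],[0,0,0]],"twist":[[0,0,0],[0,0,0],[0,0,0],[0,0,0],[0,0,0],[0,0,0],[0,0,0],[0,0,0],[0,0,-7],[0,0,-7],[0,0,-7],[0,0,-7],[5,0,0],[5,0,0],[5,0,0],[5,0,0],[5,0,0],[5,0,0],[0,0,0],[0,0,0]]}'
python3 - <<'E'
from h import *
plan(346,-281.7,100);plan(346,-281.7,50)
E
```

```text
t: 42.12
ee_pos: [346.5, -280.8, 224.0]
orientation: [-1.646, -2.227, 0.595]
ft_force: [0.1, 0.6, -1.1]
width: 7.6
grasp_force: 30.0
pos [ 346.5 -280.8  224. ] head 17.1 twist [0. 0. 0.] shift mm [ -0.8  61.2 107.8] t 42.1 q [-0.47  0.36  1.83 -0.36  1.35 -0.61]
pos [ 346.5 -280.8  224. ] head 17.1 twist [0. 0. 0.] shift mm [ -0.9  86.2 151.1] t 42.1 q [-0.47  0.36  1.83 -0.36  1.35 -0.61]
```

```bash
python3 -m creep '{"delta_pos":[[0,0.0081,0.0142],[0,0.0081,0.0142],[0,0.0081,0.0142],[0,0.0081,0.0142],[0,0.0081,0.0142],[0,0.0081,0.0142],[0,0.0081,0.0142],[0,0,0],[0,0,0],[0,0,0]],"twist":[[0,0,0],[0,0,0],[0,0,0],[0,0,0],[0,0,0],[0,0,0],[0,0,0],[0,0,0],[0,0,0],[0,0,0]]}'
python3 - <<'E'
from h import *
print(boxpose())
si,*_=snap('scene');B=cv2.resize(si[90:200,90:240],(600,440),interpolation=cv2.INTER_CUBIC);cv2.imwrite('pics/crop5.png',B[:,:,::-1])
plan(346,-281.7,50)
E
```

```text
t: 42.95
ee_pos: [345.3, -281.9, 111.3]
orientation: [-1.65, -2.226, 0.595]
ft_force: [-0.1, 0.6, -0.0]
width: 8.1
grasp_force: 30.0
(array([ 366.5, -298. ]), array([141.9, 134.9]), 16.58, 196)
pos [ 345.6 -281.9  111.4] head 16.9 twist [0. 0. 0.] shift mm [ 0.1 31.  53. ] t 43.0 q [-0.47  0.54  1.89 -0.39  1.14 -0.52]
```

View pics/crop5.png

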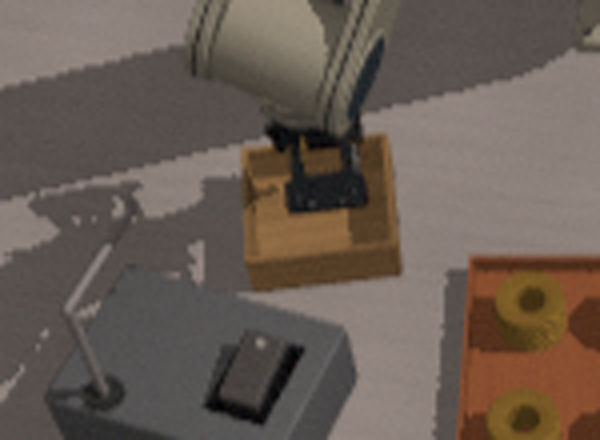

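The hand is over the box interior, between crop x 250 and 400. The box hasn't moved, so I'll lower and release.

```bash
python3 -m creep '{"delta_pos":[[0,0.004,0.007],[0,0.004,0.007],[0,0.004,0.007],[0,0.004,0.007],[0,0.004,0.007],[0,0.004,0.007],[0,0.003,0.0055],[0,0.002,0.0035],[0,0.001,0.002],[0,0,0],[0,0,0],[0,0,0]],"twist":[[0,0,0],[0,0,0],[0,0,0],[0,0,0],[0,0,0],[0,0,0],[0,0,0],[0,0,0],[0,0,0],[0,0,0],[0,0,0],[0,0,0]]}'
```

```text
t: 44.05
ee_pos: [344.8, -281.7, 49.7]
orientation: [-1.648, -2.226, 0.596]
ft_force: [0.8, 0.6, 0.3]
width: 8.1
grasp_force: 30.0
```

```bash
python3 -m creep '{"delta_pos":[[0,0,0],[0,0,0],[0,0,0],[0,0,0],[0,0,0],[0,0,0],[0,0,-0.01],[0,0,-0.02],[0,0,-0.02],[0,0,-0.02],[0,0,-0.02],[0,0,-0.02],[0,0,-0.02],[0,0,-0.02],[0,0,-0.02],[0,0,0],[0,0,0]],"twist":[[0,0,0],[0,0,0],[0,0,0],[0,0,0],[0,0,0],[0,0,0],[0,0,0],[0,0,0],[0,0,0],[0,0,0],[0,0,0],[0,0,0],[0,0,0],[0,0,0],[0,0,0],[0,0,0],[0,0,0]]}' 0.35
python3 - <<'E'
from h import *
si,*_=snap('scene');B=cv2.resize(si[90:200,90:240],(600,440),interpolation=cv2.INTER_CUBIC);cv2.imwrite('pics/crop6.png',B[:,:,::-1])
plan(500,-200,200)
E
```

```text
t: 45.47
ee_pos: [426.7, -256.7, 197.5]
orientation: [-1.649, -2.227, 0.596]
ft_force: [-0.7, 0.4, -1.1]
width: 30.8
grasp_force: 0.0
pos [ 425.6 -256.6  196.6] head 17.0 twist [0. 0. 0.] shift mm [ 32.4  74.2 -46.8] t 45.5 q [-0.37  0.49  1.71 -0.32  1.38 -0.54]
```

View pics/crop6.png

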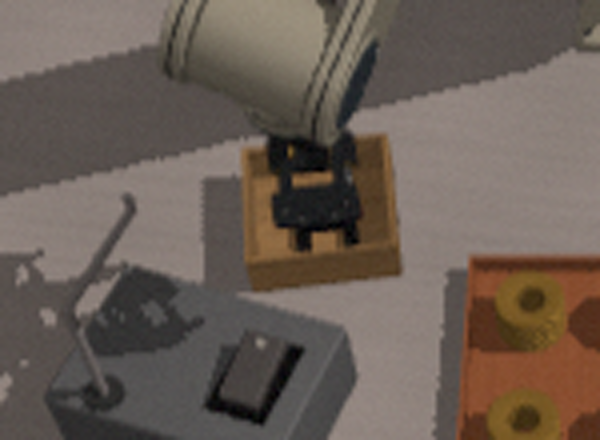

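```bash
python3 -m creep '{"delta_pos":[[0.005,0.012,-0.008],[0.005,0.012,-0.008],[0.005,0.012,-0.008],[0.005,0.012,-0.008],[0.005,0.012,-0.008],[0,0,0],[0,0,0],[0,0,0],[0,0,0],[0,0,0],[0,0,0],[0,0,0],[0,0,0],[0,0,0],[0,0,0],[0,0,0],[0,0,0],[0,0,0],[0,0,0],[0,0,0]],"twist":[[0,0,0],[0,0,0],[0,0,0],[0,0,0],[0,0,0],[-6,0,0],[-6,0,0],[-6,0,0],[-6,0,0],[-6,0,0],[0,0,-6.9],[0,0,-6.9],[0,0,-6.9],[0,0,-6.9],[0,0,-6.9],[0,0,-6.9],[0,0,-6.9],[0,0,-6.9],[0,0,-6.9],[0,0,0]]}' 0
python3 - <<'E'
from h import *
print(boxpose())
si,sd,sK,sT=snap('scene')
B=cv2.resize(si[100:210,90:220],(520,440),interpolation=cv2.INTER_CUBIC);cv2.imwrite('pics/crop7.png',B[:,:,::-1])
z=np.load('t2.npz')
for k,I,sl in(('P','im',(slice(180,205),slice(352,374))),('SP','si',(slice(170,195),slice(142,168)))):
    g=z[I][sl].min(2).astype(int); i=np.unravel_index(g.argmax(),g.shape); print(k,i,g.max(),z[k][sl][i].round(1))
Q=z['SP'];L=(Q[...,:2]-[582.9,-342.9])@np.array([[.9816,.1908],[-.1908,.9816]]).T if 0 else None
ex=np.array([.9816,-.1908]);ey=np.array([.1908,.9816]);W=Q[...,:2]-[582.9,-342.9];lx=W@ex;ly=W@ey
for x0 in range(-30,31,10):
    m=(abs(lx-x0)<5)&(abs(ly-55)<12); print(x0,np.median(Q[m][:,2]).round(1),end='; ')
plan(571.8,-284.7,125,79)
E
```

```text
t: 47.18
ee_pos: [488.4, -211.3, 201.3]
orientation: [-0.291, -3.128, -0.001]
ft_force: [0.4, -0.4, -0.4]
width: 0.1
grasp_force: 0.0
(array([ 364.7, -298.6]), array([143.5, 135. ]), 17.15, 199)
P (np.int64(13), np.int64(9)) 96 [ 575.7 -284.6  101.9]
SP (np.int64(5), np.int64(13)) 121 [ 568.7 -285.4  105.4]
-30 106.7; -20 104.4; -10 104.3; 0 101.7; 10 98.2; 20 95.4; 30 89.5; pos [ 488.1 -211.4  201.3] head 78.9 twist [ 0.  -0.  -0.1] shift mm [-96.2 -56.   76.3] t 47.3 q [-0.43  0.32  1.85  0.    0.97 -1.81]
```

View pics/crop7.png

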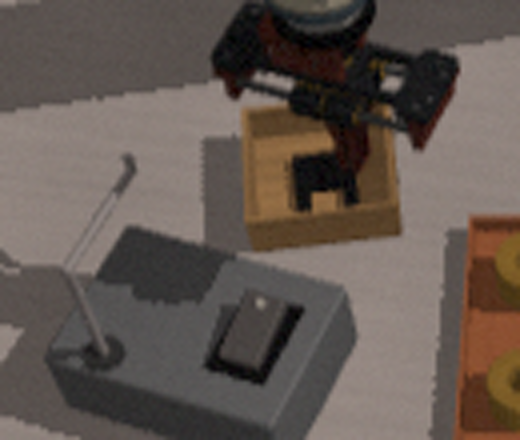

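The tag is lying in the box at crop (325,180). Both cameras agree on the dot, at about (572,-285,105). I'll move above the dot and check the tag and coils before pressing.

```bash
python3 -m creep '{"delta_pos":[[-0.016,-0.0093,0.0125],[-0.016,-0.0093,0.0125],[-0.016,-0.0093,0.0125],[-0.016,-0.0093,0.0125],[-0.016,-0.0093,0.0125],[-0.016,-0.0093,0.0125],[0,0,0],[0,0,0],[0,0,0]],"twist":[[0,0,0],[0,0,0],[0,0,0],[0,0,0],[0,0,0],[0,0,0],[0,0,0],[0,0,0],[0,0,0]]}'
python3 - <<'E'
from h import *
print(boxpose())
si,sd,sK,sT=snap('scene');Q=world(sd,sK,sT)
m=(abs(Q[...,0]-367)<66)&(abs(Q[...,1]+299)<66)&(si.max(2)<45)&(Q[...,2]<60)
print('tag',*rect(Q,m),Q[m][:,2].min(),Q[m][:,2].max())
B=cv2.resize(si[100:230,90:290],(640,416),interpolation=cv2.INTER_CUBIC);cv2.imwrite('pics/crop8.png',B[:,:,::-1])
im,d,K,T=snap('top');P=world(d,K,T);print(dish(im,P)); c=P[(P[...,2]>38)&(P[...,2]<50)&(abs(P[...,0]-507)<125)&(abs(P[...,1]+27)<110)]
_,lab,cen=cv2.kmeans(c[:,:2].astype(np.float32),4,None,(3,50,.1),5,cv2.KMEANS_PP_CENTERS); print(cen.round(1),np.bincount(lab.ravel()))
plan(571.8,-284.7,108,79)
E
```

```text
t: 48.03
ee_pos: [570.7, -284.3, 126.3]
orientation: [-0.302, -3.126, -0.001]
ft_force: [0.0, 0.6, -0.7]
width: 0.4
grasp_force: 0.0
(array([ 363.3, -288.6]), array([142.3, 116.3]), 17.6, 142)
tag [ 366.2 -295.5] [66.8 55. ] 21.26 129 6.109638357966105 25.721145736555172
(array([507. , -27.1]), array([256.9, 228.7]), 8.51, 2467)
[[575.6 -69.4]
 [451.6 -86.6]
 [559.5  33.3]
 [437.7  15.4]] [142 161 148 154]
pos [ 570.9 -284.4  127.2] head 79.0 twist [-0.  0.  0.] shift mm [-0.9 -0.1 19.2] t 48.2 q [-0.48  0.56  1.66  0.    0.92 -1.86]
```

View pics/crop8.png

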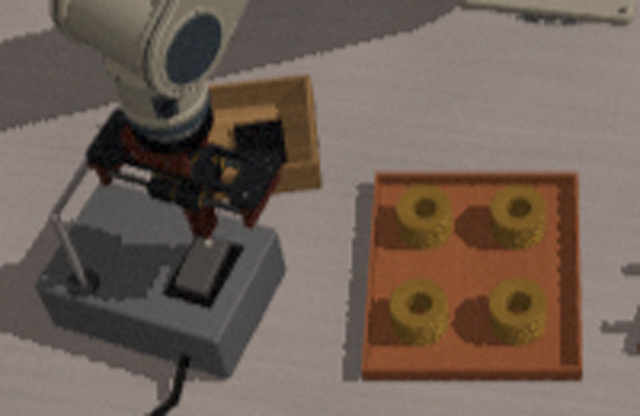

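Four coils lie flat and separate in the dish, the tag is low in the box (z 6–12), and the fingertips are over the dot at crop (208,243). Next I'll press gently.

```bash
python3 -m creep '{"delta_pos":[[0,0,0.008],[0,0,0.008],[0,0,0.004],[0,0,0.003],[0,0,0.003],[0,0,0],[0,0,0]],"twist":[[0,0,0],[0,0,0],[0,0,0],[0,0,0],[0,0,0],[0,0,0],[0,0,0]]}'
python3 -m creep '{"delta_pos":[[0,0,0.002],[0,0,0.002],[0,0,0],[0,0,0]],"twist":[[0,0,0],[0,0,0],[0,0,0],[0,0,0]]}'
python3 -m creep '{"delta_pos":[[0,0,0.002],[0,0,0],[0,0,0]],"twist":[[0,0,0],[0,0,0],[0,0,0]]}'
```

```text
t: 48.77
ee_pos: [571.1, -284.9, 100.0]
orientation: [0.3, 3.127, 0.0]
ft_force: [0.2, 1.0, -0.7]
width: 0.2
grasp_force: 0.0
t: 49.1
ee_pos: [570.9, -285.0, 97.5]
orientation: [-0.299, -3.127, 0.0]
ft_force: [-6.0, 1.8, 12.9]
width: 0.5
grasp_force: 6.8
t: 49.35
ee_pos: [571.0, -285.0, 97.2]
orientation: [0.299, 3.127, -0.0]
ft_force: [-10.7, 4.2, 25.3]
width: 0.8
grasp_force: 13.6
```

```bash
python3 -m creep '{"delta_pos":[[0,0,-0.01],[0,0,-0.02],[0,0,-0.03],[0,0,-0.03],[0,0,-0.03],[0.03,0.02,-0.02],[0.03,0.02,-0.02],[0.03,0.02,0],[0.03,0.02,0],[0.03,0.02,0],[0.02,0.02,0],[0,0,0],[0,0,0]],"twist":[[0,0,0],[0,0,0],[0,0,0],[0,0,0],[0,0,0],[0,0,0],[0,0,0],[0,0,0],[0,0,0],[0,0,0],[0,0,0],[0,0,0],[0,0,0]]}'
python3 - <<'E'
from h import *
si,sd,sK,sT=snap('scene');Q=world(sd,sK,sT)
ex=np.array([.9816,-.1908]);ey=np.array([.1908,.9816]);W=Q[...,:2]-[582.9,-342.9];lx=W@ex;ly=W@ey
for x0 in range(-30,31,10):
    m=(abs(lx-x0)<5)&(abs(ly-55)<12); print(x0,np.median(Q[m][:,2]).round(1),end='; ')
im,d,K,T=snap('top')
o=np.zeros((560,800,3),np.uint8);o[:300]=cv2.resize(im[170:290,170:490],(800,300),interpolation=cv2.INTER_CUBIC);o[300:,:400]=cv2.resize(si[130:221,90:230],(400,260),interpolation=cv2.INTER_CUBIC);o[300:,400:]=cv2.resize(si[150:280,190:390],(400,260),interpolation=cv2.INTER_CUBIC)
cv2.imwrite('pics/crop9.png',o[:,:,::-1])
E
```

```text
t: 50.43
ee_pos: [427.0, -134.3, 254.8]
orientation: [0.297, 3.126, -0.001]
ft_force: [-0.1, -0.1, -0.1]
width: 0.7
grasp_force: 0.0
-30 97.1; -20 98.8; -10 100.3; 0 101.8; 10 105.5; 20 106.8; 30 89.1;
```

View pics/crop9.png

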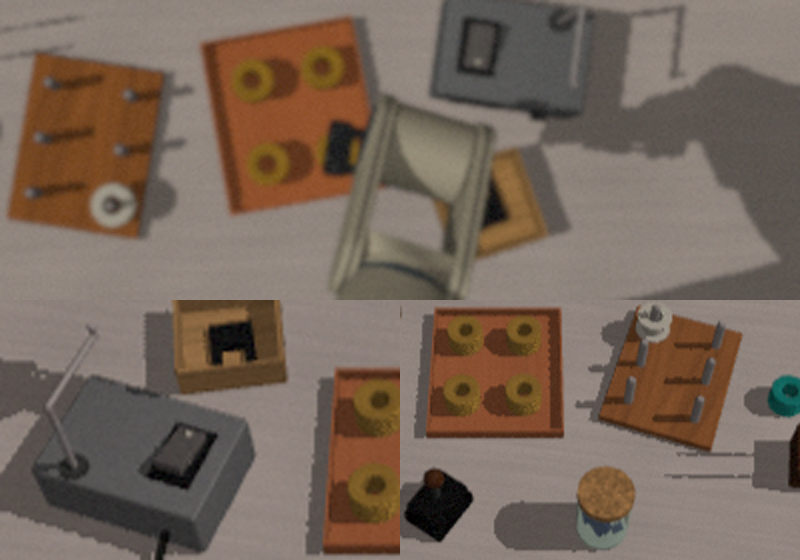

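The spindles are bare except for the spool, and the coils lie flat and separate. The tag is flat in the box and the bystanders are untouched. The rocker's slope has reversed: the dot end went from about 104 to 98 mm and hit a hard stop at 25 N. I'll hand in the job.

```bash
python3 -c "
from workcell import *
print(close_job())"
```

```text
the job is handed in; nothing more can be done
None
```

I handed the job in at about 50 s: all four brass coils are flat and separate in the dish, the tag is in the box, and the rocker was then pressed to its stop; the hand-in returned no verdict.

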